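# Load a dose box under the sprung roller of its filling stand

## Task

Load the white dose box into the metal filling stand so that it can be filled: slide it in from the open end, sloping nose first, pushing the sprung roller arm up with it, until its feet drop into place and it sits flat on the bed with the roller bearing down on its tongue, then let go. Leave the other things on the counter standing where they are.

Things in the scene. Friction and masses are not known exactly. Their poses are not given: they have to be found in the camera images.
- dosebox: White rigid dose box, 161 x 40 mm, about 160 g. x axis to the sloping nose, z up; origin mid-width in the plane of its feet (on the counter at the start). Grip body with 4 grey lids x -80..+20 mm, top 39 mm high; low tongue, flat top 24 mm high, x +20..+50; nose slopes from 24 mm at x +50 to 6 mm at +81. Starts with its nose pointing within about 75 degrees of the stand's x axis.
- nose (a point): Tip of the dose box's nose, 81 mm along its x axis, 4 mm above its foot plane.
- grip (a point): Middle of the dose box's grip body (box x -30 mm), 29 mm above its foot plane: a good place to grip, across the 40 mm width. Gripped so, fingertips reaching down to 10 mm above the foot plane clear the stand's rails.
- foot (a point): Middle of the underside of the dose box's front foot (box x +35 mm). The foot is x +29..+41 mm; a tail foot is x -80..-72 mm. Both are 4 mm high and 40 mm wide below the flat underside.
- stand: Metal filling stand fixed to the counter, 195 x 80 mm. x axis = loading direction, open end towards hinge; z up. Origin on the counter below where the box's origin must end. Bed 16 mm high, x -69 (open end) to +126 mm. Two guide rails 6 mm high on it, 46 mm apart inside, 58 mm outside, x -50..+80, flared from the mouth. Hinge cheeks 50 mm high from x +96: 15 mm past the nose at home.
- home (a point): Fixed point of the stand where the dose box's origin must end, box x axis along stand x: above the stand's origin, 12 mm above the counter (feet 4 mm below the bed's surface). With its feet sliding on the bed the box rides 4 mm higher.
- groove (a point): Middle of the cross groove in the bed, at bed height (stand x +35 mm, 16 mm above the counter), hidden below the roller: x +26..+44 mm, 7 mm deep. It takes the box's front foot with 3 mm play either way.
- mouth (a point): Middle of the bed's edge at the open end (stand x -69 mm, 16 mm above the counter). At home the box's tail foot hangs just outside this edge, 3 mm clear of it; with its tail let down, a box pushed too far is stopped by this foot.
- finger (a joint): Sprung roller arm. Angle in rad: 0 = down (its stop), growing as the roller is pushed up; range 0.9. Hinge across the stand at stand x = +110, 36 mm above the counter. The spring presses the roller down with about 4 N at 0 and 6 N on the box. About 0.18 with the box home, 0.24 while the box rides on its feet under it.
- roller: Black roller at the arm's end, 16 mm diameter, 26 mm long across the stand, turning freely; origin on its axle at mid-length. Arm down: at stand x +35 mm, 30 mm above the counter, its underside 6 mm above the bed, so that the box's nose runs under it and lifts it.
- bottle: Amber bottle, 60 mm diameter, 130 mm high, bystander. Origin under its centre.
- jar: White jar, 68 mm diameter, 70 mm high, bystander. Origin under its centre.
- basket: Grey open basket 170 x 130 x 60 mm, bystander. Origin under its centre.
- carton: Plain cardboard carton 50 x 140 x 45 mm, bystander. Origin under its centre.

How it is judged (in metres and radians):
On the way:
1. the box's tongue is under the roller, which presses on it (value of joint finger above 0.14 rad and contact force between roller and dosebox above 1.5 N), for 0.1 s.
At the end, for the whole second after the job is handed in: The box lies flat in the stand (tilt under 0.02 rad), nose to the hinge, origin within 6 mm of home, origin and nose no more than 1.8 mm above home height (feet dropped in), arm at 0.14 to 0.215 rad, roller pressing on it with over 2 N, box at rest and released (horizontal distance between dosebox and home below 0.006 m and z of dosebox in the frame of home below 0.0018 m and x of nose in the frame of home above 0.074 m and z of nose in the frame of home below 0.0058 m and angle between dosebox's own z axis and vertical below 0.02 rad and contact force between roller and dosebox above 2 N and value of joint finger between 0.14 and 0.215 rad and linear speed of dosebox below 0.01 m/s); the robot touches nothing.
It fails at once if a bystander is pushed more than 30 mm or tipped (distance of any of bottle, jar, basket, carton from where it was at the start of the episode above 0.03 m or angle between any of bottle, jar, carton, basket's own z axis and vertical above 0.4 rad).
It also fails if it takes over 48 s, if anything falls off the work surface, if the arm or the gripper's body presses on something with over 40 N, if the wrist force passes 120 N, or if a joint passes its speed limit or range.

## Robot

A 6-joint arm with a two-finger parallel gripper is mounted at the origin on the work surface. World frame = base frame: x ahead of the robot, y to its left, z up, the work surface at z = 0. Lengths are in mm, angles in degrees, forces in N, time in s.
With the tool pointing down it reaches from about 325 to 925 mm from the base axis. Payload 3.1 kg.
Tool frame: the origin (TCP) lies at the very end of the fingers, on their centre line; the grasp point (between the pads) lies grasp_offset behind it (grasp_offset is the distance from the TCP to the grasp point, in mm); z points along the fingers, x is the direction in which the jaws open and shut, and the axes are right-handed (so a half turn about z gives the same grasp; the last joint's range is limited). The gripper opens to 85 mm and grips with 20 to 120 N. Pads are 22 mm wide; open, the fingers measure 114 mm over their backs; the gripper's body (76 mm by 85 mm) begins 54 mm behind the grasp point. The pads swing forward as they close: fully open they stand 13 mm farther back than shut.
Start: joints at [-6.429, 12.427, 92.441, -0, 75.132, -6.429], TCP at [625.011, 0.021, 231.3] pointing down, gripper open.
Joint ranges: [-157.48, 157.48], [-44.54, 120.13], [17.64, 146.25], [-64.5, 244.5], [7.68, 150.69], [-147.95, 147.95]. Speed limits (degrees/s): [159.86, 159.86, 180, 180, 180, 180].

## Interface

Orientations are given as [roll, pitch, yaw] about the fixed x, y, z axes, in that order (R = Rz(yaw) Ry(pitch) Rx(roll)).
In Python, from station import * gives the robot as it stands. Calls block until the motion is done:
- goto(position, orientation): joint-space move of the TCP to a pose.
- move_l(position, attitude=None, speed=150): straight line of the TCP; attitude=None keeps the orientation; speed is the mean speed in mm/s.
- move_j(angles): joint-space move.
- grip(opening, squeeze=None): finger opening in mm; squeeze is the grip in N (None keeps the last); returns when the fingers have stopped.
- wait(seconds).
- solve_ik(position, orientation): joint angles nearest the present ones, or None.
- get_obs(): the state.
- get_image(name): name is "scene" or "side" or "wrist"; returns the picture (400x640x3 uint8, red, green, blue); there is no depth.
- get_calibration(name): a dict with "fx", "fy", "cx", "cy" (pixels), "D" ([k1, k2, p1, p2, k3] as OpenCV has them; the pictures are not rectified), "R" (3x3) and "t" (3): a world point X has camera coordinates R X + t; the wrist camera has in their place "mount" (4x4, takes a point from camera to tool coordinates, whose origin is the TCP and whose axes are the tool frame's). Camera axes: x right, y down, z forward; pixel columns grow to the right and rows downward; lengths in mm; the calibration is good to about 2 mm. A picture is of the moment at which its call begins: read the wrist's pose just before it. get_calibration takes no time and is no camera call.
A pose or a line that the arm cannot do raises Unreachable and nothing moves.
- sign_off(): hands the job in, once; it reports no verdict.
Trained networks look in the newest picture that a camera, given by its name, has taken for a name from the list of things; names that differ only in an ending like _2 or _b are one class to them, and where a whole thing is asked for, a point or a joint stands for the part that bears it (a point fixed in the world has none). Each returns a list of dicts, best first, with "score" (0 to 1); they miss things now and then, are a little off and sometimes report something else, mostly with a low value. They report only what shows in the picture. A call takes as long as a camera call.
- spot_in(name, camera): "extent" ([centre column, centre row, width, height] in pixels, round what is visible of it).
- regions_of(name, camera): "region" (400x640 bool, what is visible of it) and "extent" ([centre column, centre row, width, height] in pixels, round what is visible of it).
The state is a dict: "t": time; "joint_pos": joint angles; "qvel": joint speeds; "effort": joint torques, N m; "tcp_pos": TCP position; "ee_rot": TCP orientation; "wrist_force": force on the tool from outside, world axes, zero at the start; "moment": the same for the moment, N m; "grip_width": finger opening in mm.
Only numpy, scipy, OpenCV 4.12 (cv2) and the standard library are available. Lean on these libraries where they do the work, as an engineer would, in place of code of your own. Each camera call takes 0.05 s, during which the arm holds its last target.

## Working session

There is one attempt and no reset: what is moved stays moved. The work goes in short steps, each a Python script; the robot and the scene stay as the last script left them, time stands still between calls to the robot, and variables do not carry over. Pictures are saved under pics/ and viewed, and the job is handed in when it is done.

```bash
mkdir -p pics; ls
python3 - <<'E'
from station import *
import cv2
o=get_obs();print(o)
for c in("scene","side","wrist"):
    im=get_image(c);cv2.imwrite(f"pics/a_{c}.png",im[:,:,::-1])
    k=get_calibration(c);print(c,k)
    for n in("dosebox","stand","roller"):
        print(n,[(round(d["score"],2),[round(float(v)) for v in d["extent"]]) for d in spot_in(n,c)][:2])
E
```

```text
pics
{'t': 0.0, 'joint_pos': array([-6.42838486e+00,  1.24794185e+01,  9.25299680e+01,  5.75295630e-04,
        7.51312540e+01, -6.42846430e+00]), 'qvel': array([-0.03708633,  0.02053072, -0.05819876,  0.10292901,  0.04733745,
       -0.01703413]), 'effort': array([-2.90135131e-04, -3.96841800e+01, -3.03850436e+01, -2.80225659e-04,
        9.87685227e-03,  9.68610237e-06]), 'tcp_pos': array([6.24174866e+02, 1.20319356e-01, 2.29925888e+02]), 'ee_rot': array([-1.79983701e+02,  1.39693954e-01, -4.90015980e-05]), 'wrist_force': array([-0.07080913, -0.5544917 , -0.03599701]), 'moment': array([-0.03237403, -0.03625253,  0.02178854]), 'grip_width': 85.17844165118623}
scene {'fx': 414.09696982048155, 'fy': 414.09696982048155, 'cx': 308.98140809351094, 'cy': 200.98282494010974, 'D': array([-0.04333701,  0.        ,  0.        ,  0.        ,  0.        ]), 'R': array([[ 0.4459506 ,  0.8950209 ,  0.00810292],
       [ 0.67433316, -0.33001089, -0.66058126],
       [-0.58855998,  0.30005068, -0.75071082]]), 't': array([-284.87468951, -336.22055269, 1597.91967015])}
dosebox [(0.67, [321, 202, 63, 
[... 657 characters left out ...]
), (0.62, [314, 193, 13, 13])]
wrist {'fx': 275.754541210705, 'fy': 275.754541210705, 'cx': 314.370020125115, 'cy': 202.0744731082131, 'D': array([-0.01712854,  0.        ,  0.        ,  0.        ,  0.        ]), 'mount': array([[ 9.99999663e-01, -8.17871249e-04, -7.26878994e-05,
        -3.95827472e-01],
       [ 7.97620393e-04,  9.46580048e-01,  3.22467946e-01,
        -8.35543344e+01],
       [-1.94932347e-04, -3.22467895e-01,  9.46580381e-01,
        -1.42351678e+02],
       [ 0.00000000e+00,  0.00000000e+00,  0.00000000e+00,
         1.00000000e+00]])}
dosebox [(0.65, [283, 317, 76, 64]), (0.55, [248, 98, 32, 16])]
stand [(0.84, [251, 94, 111, 188])]
roller [(0.76, [250, 100, 32, 13])]
```

View pics/a_scene.png

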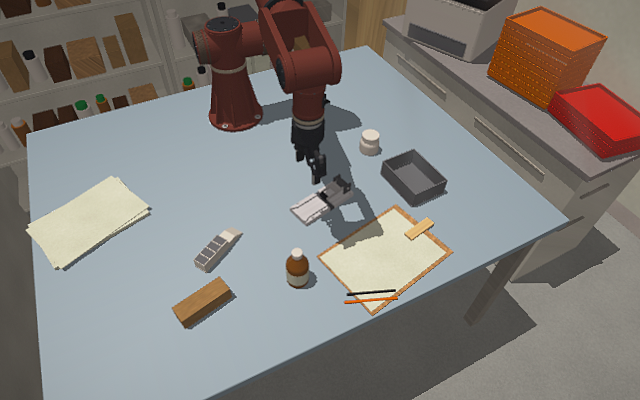

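View pics/a_side.png

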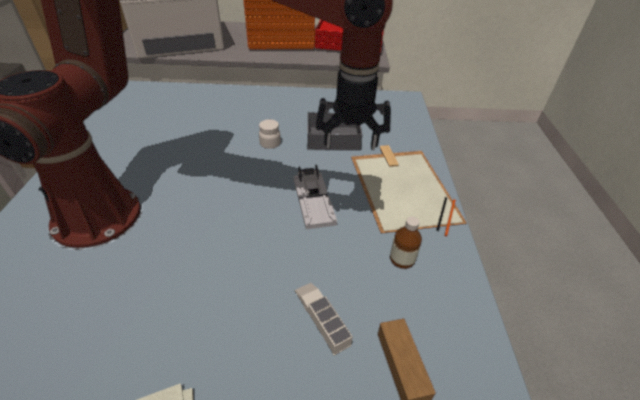

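View pics/a_wrist.png

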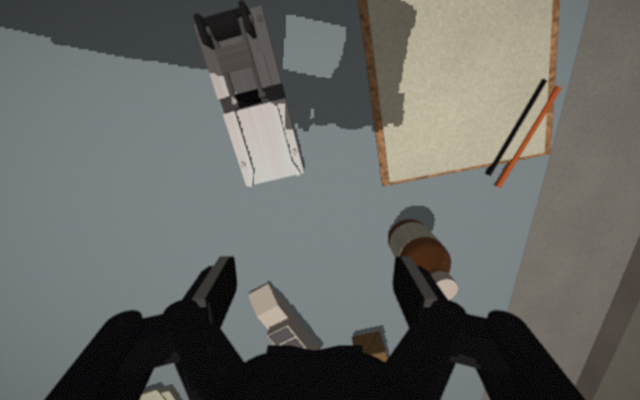

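```bash
cat > h.py <<'E'
from station import *
import numpy as np, cv2
from scipy.spatial.transform import Rotation as Ro
def K(c): return np.array([[c["fx"],0,c["cx"]],[0,c["fy"],c["cy"]],[0,0,1.]])
def cam(name,o=None):
    c=get_calibration(name)
    if name!="wrist": return K(c),c["D"],c["R"],c["t"]
    T=np.eye(4);T[:3,:3]=Ro.from_euler("xyz",o["ee_rot"],degrees=True).as_matrix();T[:3,3]=o["tcp_pos"]
    M=np.linalg.inv(T@c["mount"]); return K(c),c["D"],M[:3,:3],M[:3,3]
def proj(cm,X):
    k,D,R,t=cm
    return cv2.projectPoints(np.asarray(X,float).reshape(-1,3),cv2.Rodrigues(R)[0],t,k,D)[0][:,0]
def onplane(cm,px,z):
    k,D,R,t=cm
    n=cv2.undistortPoints(np.asarray(px,float).reshape(-1,1,2),k,D)[:,0]
    d=np.c_[n,np.ones(len(n))]@R; C=-R.T@t
    s=(z-C[2])/d[:,2]; return C+d*s[:,None]
def snap(name,f=None):
    o=get_obs(); im=get_image(name)
    if f: cv2.imwrite(f,im[:,:,::-1])
    return im,cam(name,o),o
def up(im,x0,y0,w,h,f,s=None):
    s=s or min(800//w,600//h)
    cv2.imwrite(f,cv2.resize(im[y0:y0+h,x0:x0+w,::-1],None,fx=s,fy=s,interpolation=cv2.INTER_CUBIC))
def pose2(x,y,yaw,z0=0):
    c,s=np.cos(yaw),np.sin(yaw); return np.array([[c,-s,0],[s,c,0],[0,0,1]]),np.array([x,y,z0])
E
python3 - <<'E'
from h import *
o=get_obs()
w=cam("wrist",o);s=cam("side")
print("mouth",onplane(w,[[248,186],[303,173]],16).round())
print("mouth side",onplane(s,[[308,226],[336,220]],16).round())
print("box side: nose corners, tail corners",onplane(s,[[297,289],[312,284]],6).round(),onplane(s,[[333,350],[352,342]],39).round())
for n in("bottle","jar","basket","carton"):
    e=[d["extent"] for d in spot_in(n,"side")][:1]; print(n,e and onplane(s,[[e[0][0],e[0][1]+e[0][3]/2]],0).round())
E
```

```text
mouth [[535. -15.  16.]
 [610.   2.  16.]]
mouth side [[539. -18.  16.]
 [608.   6.  16.]]
box side: nose corners, tail corners [[ 524. -195.    6.]
 [ 556. -180.    6.]] [[ 599. -342.   39.]
 [ 634. -326.   39.]]
bottle [[ 765. -123.    0.]]
jar [[396. 323.   0.]]
basket [[604. 308.   0.]]
carton [[ 730. -405.    0.]]
```

Run:
```python
from h import *
for n,p in(("stand",[565,42,150]),("box",[578,-309,150])):
    goto(p,[180,0,0]); wait(0.2)
    im,w,o=snap("wrist",f"pics/b_{n}.png"); print(n,o["t"],o["tcp_pos"].round(1),o["ee_rot"].round(2))
    np.savez(f"b_{n}.npz",im=im,tcp_pos=o["tcp_pos"],ee_rot=o["ee_rot"])
    e=[d for d in spot_in({"box":"dosebox"}.get(n,n),"wrist")][:2]; print([(d["score"],d["extent"]) for d in e])
```

```text
stand 1.5167 [567.9  41.2 152.6] [ 1.7998e+02 -3.0000e-01 -5.0000e-02]
[(0.98, [291.1, 133.8, 125.1, 221.1])]
box 3.1333 [ 578.5 -307.5  150.1] [-1.7999e+02 -0.0000e+00  1.2000e-01]
[(0.72, [312.7, 140.8, 123.4, 164.4])]
```

View pics/b_stand.png

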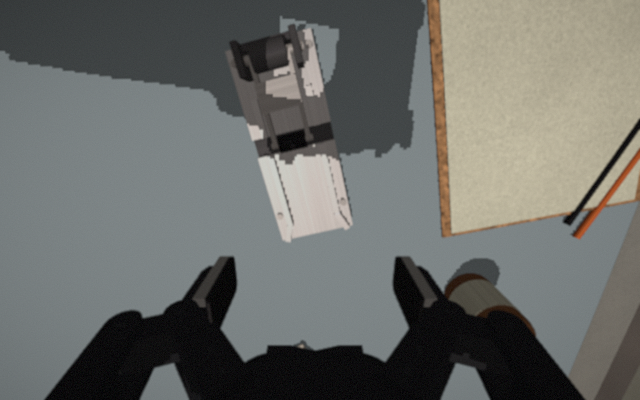

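View pics/b_box.png

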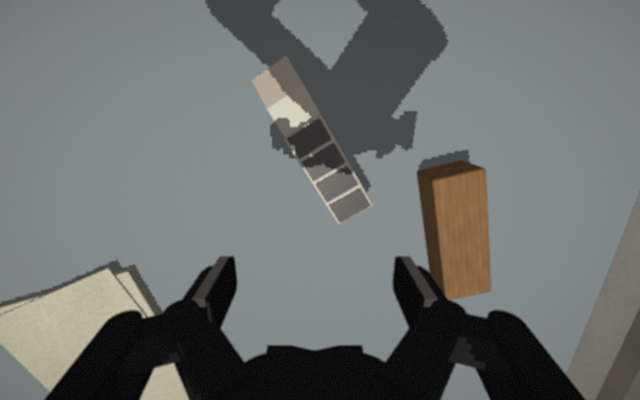

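Run:
```python
from h import *
a=np.load("b_stand.npz")["im"];up(a,210,10,160,240,"pics/c_stand.png",2.5)
up(np.clip(a.astype(float)*1.5,0,255).astype(np.uint8),210,10,160,120,"pics/c_stand2.png",5)
up(a,220,130,160,120,"pics/c_stand3.png",5)
b=np.load("b_box.npz")["im"];up(np.clip(b.astype(float)*1.4,0,255).astype(np.uint8),240,45,150,190,"pics/c_box.png",3)
```

```text
(no output)
```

View pics/c_stand3.png

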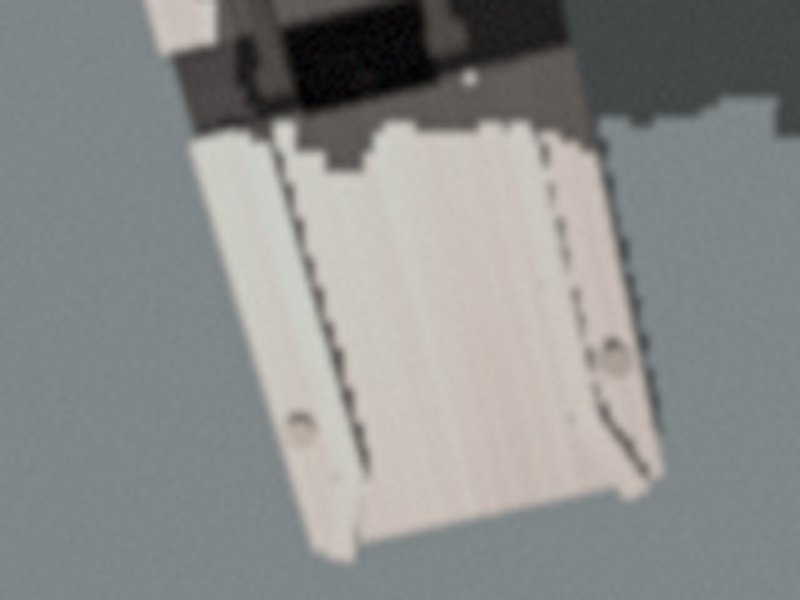

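View pics/c_stand2.png

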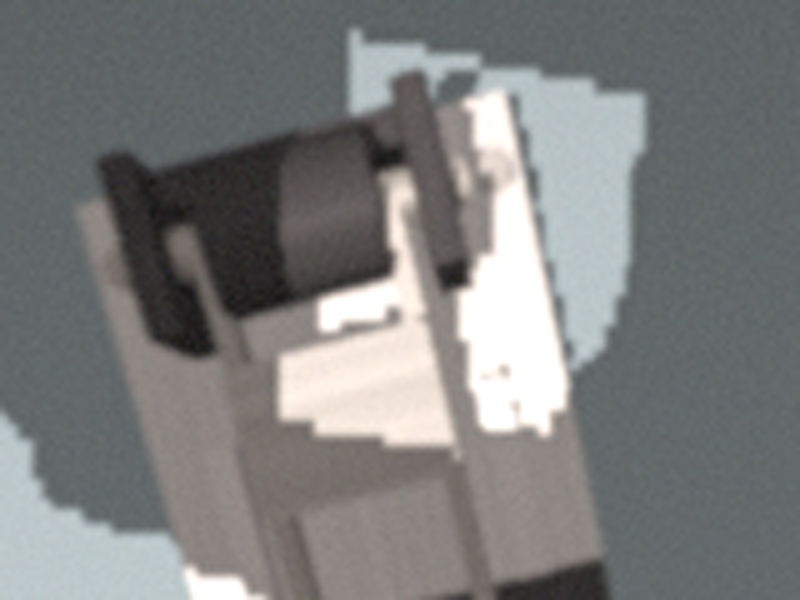

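View pics/c_box.png

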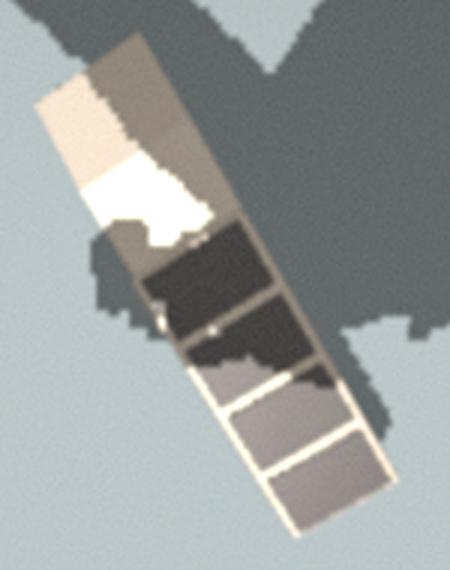

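```bash
cat > fit.py <<'E'
from h import *
from scipy.optimize import least_squares
def fit(cm,X,px,g):
    X=np.asarray(X,float);px=np.asarray(px,float)
    def f(p):
        R,t=pose2(*p); return (proj(cm,X@R.T+t)-px).ravel()
    r=least_squares(f,g); return r.x,r.fun.reshape(-1,2)
E
python3 - <<'E'
from fit import *
def ld(n):
    d=np.load(f"b_{n}.npz");return cam("wrist",d),d["im"]
def u(p,s,x0,y0): return (np.array(p,float)+.5)/s-.5+[x0,y0]
cm,im=ld("stand")
px=np.r_[u([[78,205],[507,92]],5,210,10),u([[312,552],[662,476],[360,543],[612,487]],5,220,130)]
X=[[126,40,16],[126,-40,16],[-69,40,16],[-69,-40,16]]
p,r=fit(cm,X,px[:4],[558,61,1.8]);print("stand",p[:2].round(1),np.degrees(p[2]).round(2),r.round(1).tolist())
print(onplane(cm,px,16).round(1))
im=im.copy()
R,t=pose2(*p)
L=lambda a,b,c,col:cv2.line(im,*[tuple(int(round(v*16)) for v in q) for q in proj(cm,np.array([a,b])@R.T+t)],c,1,cv2.LINE_AA,4) if 0 else cv2.line(im,*[tuple(int(round(v)) for v in q) for q in proj(cm,np.array([a,b])@R.T+t)],col,1)
for a,b in(([-69,40,16],[126,40,16]),([-69,-40,16],[126,-40,16]),([-69,-40,16],[-69,40,16]),([-50,23,16],[80,23,16]),([-50,-23,16],[80,-23,16]),([26,-40,16],[26,40,16]),([96,-30,50],[96,30,50]),([35,-13,30],[35,13,30])):L(a,b,0,(255,0,0))
up(im,210,10,160,240,"pics/d_stand.png",2.5)
cm,im=ld("box")
px=u([[37,107],[138,33],[297,537],[396,481],[81,189]],3,240,45)
X=[[81,20,6],[81,-20,6],[-80,20,39],[-80,-20,39],[50,20,24]]
q,r=fit(cm,X,px,[578,-261,2.0]);print("box",q[:2].round(1),np.degrees(q[2]).round(2),r.round(1).tolist())
np.save("fit.npy",[p,q])
E
```

```text
stand [555.1  60.9] 103.07 [[-0.2, 0.1], [0.1, -0.4], [-0.1, 0.2], [0.1, 0.3]]
[[ 4.878e+02  1.747e+02  1.600e+01]
 [ 5.654e+02  1.924e+02  1.600e+01]
 [ 5.318e+02 -1.510e+01  1.600e+01]
 [ 6.095e+02  3.100e+00  1.600e+01]
 [ 5.426e+02 -1.290e+01  1.600e+01]
 [ 5.986e+02  5.000e-01  1.600e+01]]
box [ 576.8 -255.9] 121.64 [[-1.0, -1.1], [0.2, -0.8], [-0.6, 1.5], [1.9, 0.4], [-0.4, 0.6]]
```

View pics/d_stand.png

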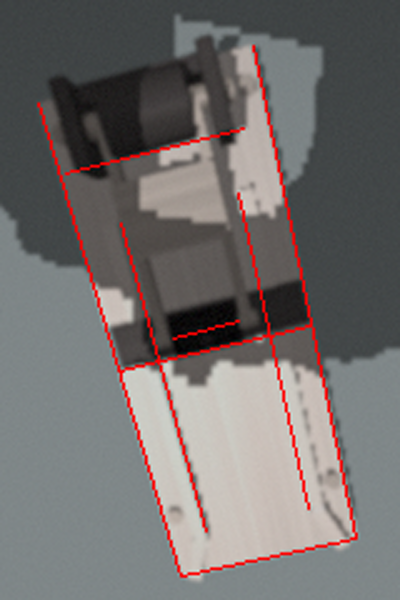

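Run:
```python
from fit import *
d=np.load("b_box.npz");cm=cam("wrist",d);im=d["im"]
u=lambda p,s,x0,y0:(np.array(p,float)+.5)/s-.5+[x0,y0]
px=u([[37,107],[138,33],[297,537],[396,481],[81,189]],3,240,45)
X0=np.array([[81,20,6],[81,-20,6],[-80,20,39],[-80,-20,39],[50,20,24.]])
def f(p):
    R,t=pose2(*p[:3]);X=X0.copy();X[:,1]*=p[3];X[:,2]+=p[4];return (proj(cm,X@R.T+t)-px).ravel()
r=least_squares(f,[577,-256,2.1,1,0]);q=r.x;print(q[:2].round(1),np.degrees(q[2]),q[3:],r.fun.reshape(-1,2).round(1).tolist())
im=im.copy();R,t=pose2(*q[:3])
def L(a,b):cv2.line(im,*[tuple(int(round(v)) for v in k) for k in proj(cm,np.array([a,b])@R.T+t)],(255,0,0),1)
for s in(20,-20):
    L([-80,s,39],[20,s,39]);L([20,s,24],[50,s,24]);L([50,s,24],[81,s,6])
for x,z in((-80,39),(20,39),(20,24),(50,24),(81,6)):L([x,20,z],[x,-20,z])
up(im,240,45,150,190,"pics/d_box.png",3)
s=get_image("side")
```

```text
[ 576.6 -256.1] 121.68880617636545 [ 0.96920023 -3.07154789] [[-0.1, -0.8], [-0.3, 0.4], [-0.5, 0.1], [0.5, -0.2], [0.4, 0.5]]
```

View pics/d_box.png

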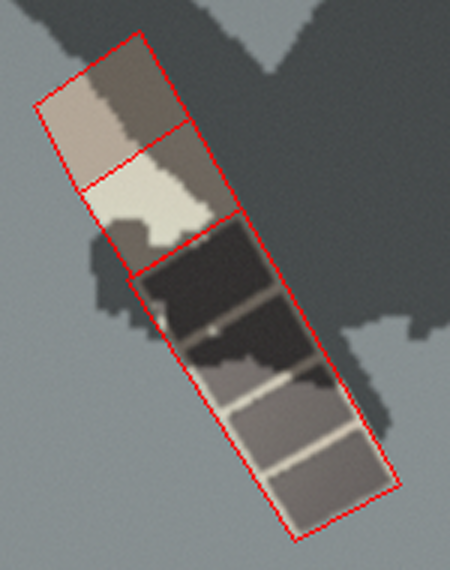

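Run:
```python
from h import *
try: print("goff",grasp_offset)
except Exception as e: print(e)
print([k for k in dir() if not k.startswith('_')][:40])
g=[592.4,-281.6]
goto([*g,80],[180,0,31.7]); o=get_obs();print(o["t"],o["tcp_pos"].round(1),o["ee_rot"].round(2))
move_l([*g,13],speed=100); wait(0.3)
o=get_obs();print(o["t"],o["tcp_pos"].round(1),o["ee_rot"].round(2),o["wrist_force"].round(1))
im,w,o=snap("wrist","pics/e_wrist.png"); snap("side","pics/e_side.png")
```

```text
goff 18.700000000000003
['K', 'Ro', 'Unreachable', 'cam', 'cv2', 'get_calibration', 'get_image', 'get_obs', 'goto', 'grasp_offset', 'grip', 'move_j', 'move_l', 'np', 'onplane', 'pose2', 'proj', 'regions_of', 'sign_off', 'snap', 'solve_ik', 'spot_in', 'up', 'wait']
3.8333 [ 592.4 -281.5   80. ] [-1.7999e+02  2.0000e-02  3.1600e+01]
4.95 [ 592.9 -281.9   13.8] [ 1.7993e+02 -3.0000e-02  3.1700e+01] [-0.7  0.7 -0. ]
```

View pics/e_wrist.png

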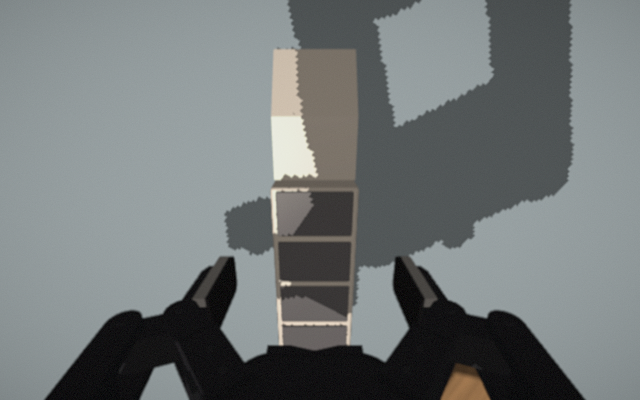

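View pics/e_side.png

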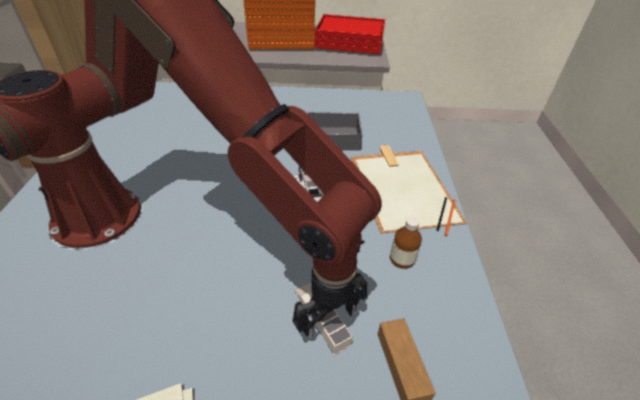

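Run:
```python
from h import *
grip(25,80); wait(0.2)
o=get_obs();print(o["t"],o["tcp_pos"].round(1),o["ee_rot"].round(2),o["wrist_force"].round(1),o["grip_width"])
im,w,o=snap("wrist","pics/f_wrist0.png")
p=o["tcp_pos"]
move_l([592.4,-281.6,60],speed=100)
# pre-insert pose: box origin at stand x=-190
S,Q=np.load("fit.npy");d=np.array([np.cos(S[2]),np.sin(S[2])])
tcp=S[:2]+d*(-180-30)
goto([*tcp,60],[180,0,np.degrees(S[2])-90]); wait(0.4)
im,w,o=snap("wrist","pics/f_wrist.png");print(o["t"],tcp,o["tcp_pos"].round(1),o["ee_rot"].round(2),o["wrist_force"].round(1),o["grip_width"])
np.savez("f.npz",im=im,tcp_pos=o["tcp_pos"],ee_rot=o["ee_rot"])
snap("side","pics/f_side.png")
```

```text
5.7417 [ 592.7 -281.8   13.3] [ 1.7996e+02 -2.0000e-02  3.1700e+01] [ 1.7 -2.1  1.3] 38.83227581164057
7.4167 [ 602.56371073 -143.66084591] [ 602.6 -144.6   60. ] [ 1.7999e+02 -1.0000e-02  1.2990e+01] [ 0.4 -0.5 -1.8] 38.840618175606025
```

View pics/f_wrist0.png

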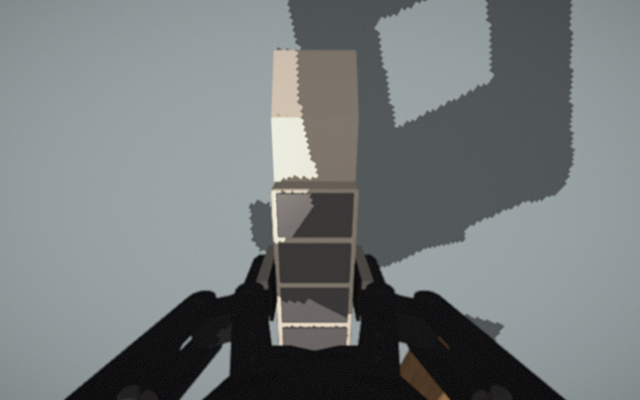

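View pics/f_wrist.png

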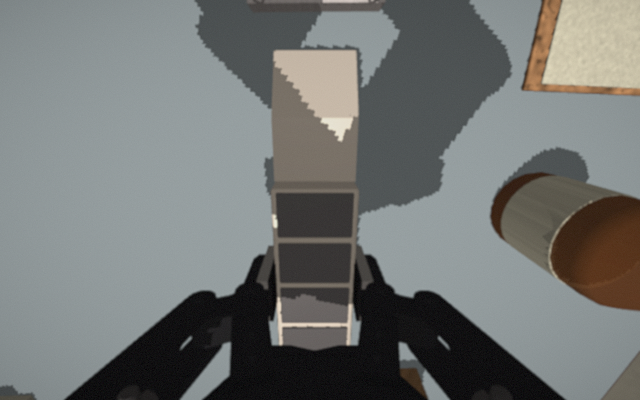

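View pics/f_side.png

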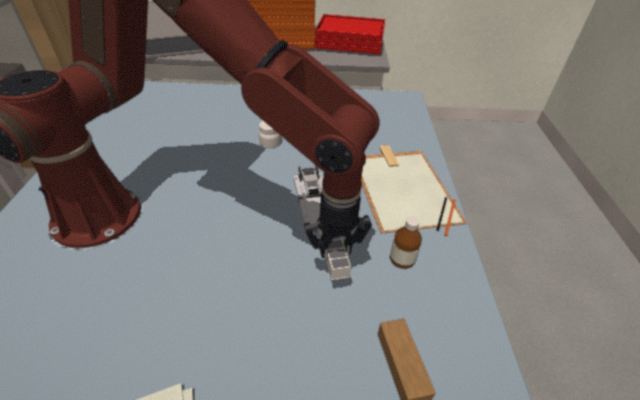

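Run:
```python
from fit import *
d=np.load("f.npz");cm=cam("wrist",d);p=d["tcp_pos"]
e=d["ee_rot"]
px=[[273,50],[357,50],[273,116],[357,116],[272,189],[357,189]]
X0=np.array([[81,20,6],[81,-20,6],[50,20,24],[50,-20,24],[20,20,39],[20,-20,39.]])
z0=p[2]-13
def f(q):
    R,t=pose2(q[0],q[1],q[2],q[3]);return (proj(cm,X0@R.T+t)-px).ravel()
th=np.radians(e[2]+90)
r=least_squares(f,[p[0]+30*np.cos(th),p[1]+30*np.sin(th),th,z0]);q=r.x
dd=q[:2]-p[:2];print("yaw",np.degrees(q[2]),"fwd",dd@[np.cos(th),np.sin(th)],"left",dd@[-np.sin(th),np.cos(th)],"h",p[2]-q[3],r.fun.round(1))
S,_=np.load("fit.npy");dv=np.array([np.cos(S[2]),np.sin(S[2])])
tcp=S[:2]+dv*(-158-30)
move_l([*tcp,33],speed=100); wait(0.4)
im,w,o=snap("wrist","pics/g_wrist.png");print(o["t"],tcp,o["tcp_pos"].round(1),o["ee_rot"].round(2),o["wrist_force"].round(1))
np.savez("g.npz",im=im,tcp_pos=o["tcp_pos"],ee_rot=o["ee_rot"])
up(im,230,0,170,130,"pics/g_up.png",4)
```

```text
yaw 102.8004454095865 fwd 29.846574549940392 left 0.21986276581255398 h 15.473097208962372 [ 1.3  0.1 -1.4  0.3 -1.2  0.8  0.9  1.  -2.  -1.2  2.4 -1. ]
8.4167 [ 597.59036281 -122.23035804] [ 597.9 -122.6   33.4] [ 1.7997e+02 -4.0000e-02  1.3050e+01] [ 0.4 -0.2 -2.1]
```

View pics/g_up.png

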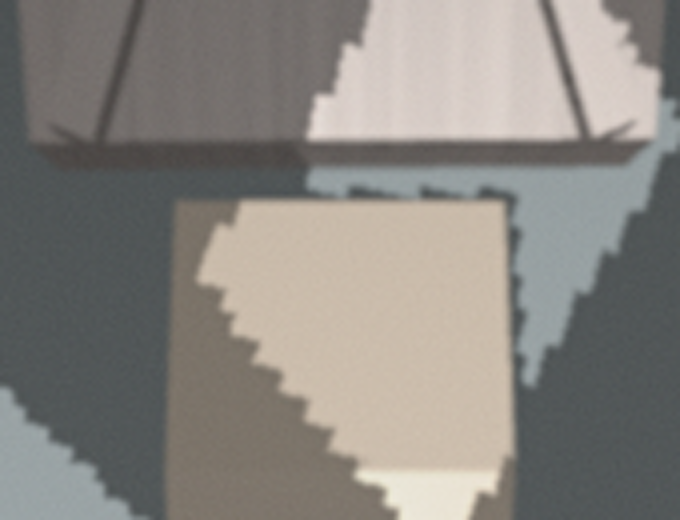

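Run:
```python
from fit import *
d=np.load("g.npz");cm=cam("wrist",d)
S,_=np.load("fit.npy");R,t=pose2(*S)
u=lambda p:(np.array(p,float)+.5)/4-.5+[230,0]
print("mouth in S",((onplane(cm,u([[30,142],[658,139]]),16)-t)@R).round(1))
print("nose in S",((onplane(cm,u([[175,200],[505,200]]),26)-t)@R).round(1))
```

```text
mouth in S [[-69.1  39.3  16. ]
 [-68.9 -40.8  16. ]]
nose in S [[-77.7  19.8  26. ]
 [-77.7 -20.2  26. ]]
```

```bash
cat > mv.py <<'E'
from fit import *
S,_=np.load("fit.npy");dv=np.array([np.cos(S[2]),np.sin(S[2])]);nv=np.array([-dv[1],dv[0]])
def to(x,fz,y=-0.5,speed=60,say=True):
    p=S[:2]+dv*(x-29.9)+nv*y
    move_l([*p,fz+13],speed=speed)
    o=get_obs();f=o["wrist_force"];q=(o["tcp_pos"][:2]-S[:2])
    if say:print(x,fz,"t",round(o["t"],2),"got x,y,fz",(q@dv+29.9).round(1),(q@nv).round(1),(o["tcp_pos"][2]-13).round(1),"F fwd,left,up",(f[:2]@dv).round(1),(f[:2]@nv).round(1),f[2].round(1),"mom",o["moment"].round(2))
    return o
E
python3 - <<'E'
from mv import *
to(-158,17.3)
for x in(-120,-85,-60,-50,-40,-30): to(x,17.3)
snap("side","pics/h_side.png");im,_,_=snap("wrist","pics/h_wrist.png")
E
```

```text
-158 17.3 t 8.72 got x,y,fz -157.8 -0.2 16.9 F fwd,left,up -0.1 0.1 -2.0 mom [ 0.02  0.01 -0.05]
-120 17.3 t 9.5 got x,y,fz -120.0 -0.7 17.4 F fwd,left,up 0.7 -0.4 -1.9 mom [-0.04 -0.05  0.02]
-85 17.3 t 10.23 got x,y,fz -84.9 -0.6 17.4 F fwd,left,up -0.7 1.1 -0.7 mom [-0.04 -0.02  0.02]
-60 17.3 t 10.8 got x,y,fz -59.6 -0.5 17.3 F fwd,left,up 0.3 0.3 -2.6 mom [-0.07 -0.02 -0.02]
-50 17.3 t 11.12 got x,y,fz -49.6 -0.4 17.2 F fwd,left,up 0.9 0.5 -2.2 mom [ 0.01  0.02 -0.02]
-40 17.3 t 11.43 got x,y,fz -40.0 -0.4 16.9 F fwd,left,up -1.9 -1.6 -6.9 mom [-0.86 -0.35 -0.07]
-30 17.3 t 11.75 got x,y,fz -29.9 -0.3 16.9 F fwd,left,up -2.4 -2.1 -6.3 mom [-0.91 -0.34 -0.11]
```

View pics/h_wrist.png

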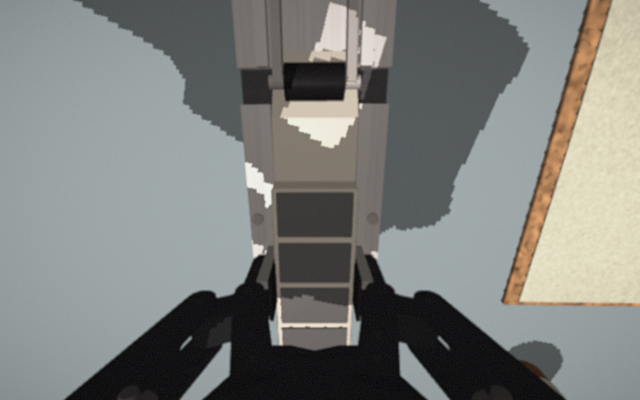

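Run:
```python
from mv import *
for x in(-20,-10,0): to(x,17.3)
wait(0.2)
im,_,_=snap("wrist","pics/i_wrist.png");snap("side","pics/i_side.png")
for z in (16,14.5,13.3,12.3):
    o=to(0,z,speed=15)
    if o["wrist_force"][2]>12: print("stop");break
im,_,_=snap("wrist","pics/j_wrist.png")
```

```text
-20 17.3 t 12.17 got x,y,fz -20.0 -0.2 17.0 F fwd,left,up -3.6 -1.0 -8.0 mom [-1.   -0.34 -0.05]
-10 17.3 t 12.48 got x,y,fz -8.9 -0.1 16.9 F fwd,left,up 0.5 -1.4 -8.7 mom [-0.38 -0.31 -0.07]
0 17.3 t 12.8 got x,y,fz 0.8 -0.1 17.1 F fwd,left,up 0.0 0.3 -9.3 mom [-0.32 -0.17 -0.02]
0 16 t 13.35 got x,y,fz -0.1 -0.2 15.8 F fwd,left,up -0.6 0.2 -8.7 mom [-0.53 -0.07  0.01]
0 14.5 t 13.6 got x,y,fz -0.1 -0.3 14.3 F fwd,left,up -0.2 0.9 -7.3 mom [-0.55  0.04  0.11]
0 13.3 t 13.85 got x,y,fz 0.1 -0.3 13.2 F fwd,left,up -0.2 1.2 -8.0 mom [-0.56  0.07  0.11]
0 12.3 t 14.1 got x,y,fz 0.0 -0.4 12.5 F fwd,left,up -0.2 1.8 -4.8 mom [-0.35  0.3   0.22]
```

View pics/i_wrist.png

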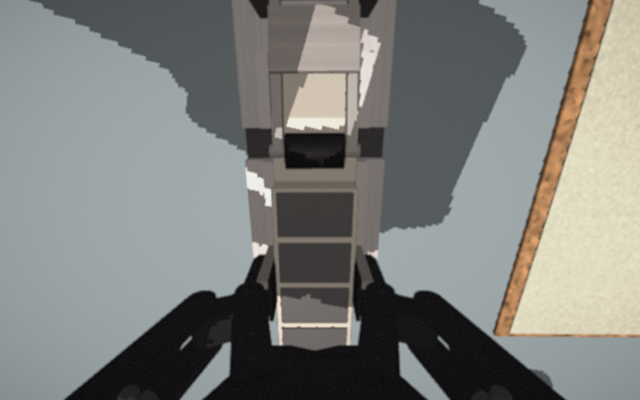

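View pics/j_wrist.png

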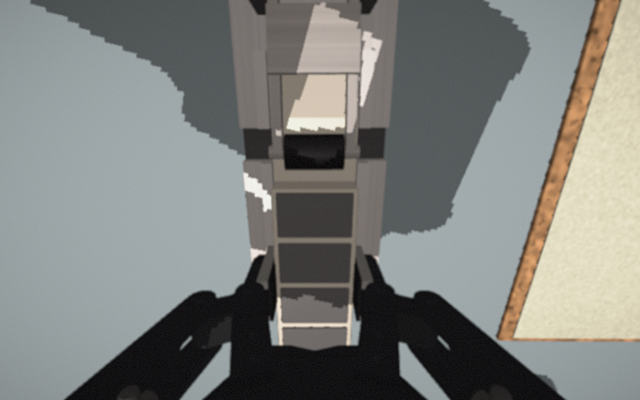

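Run:
```python
from mv import *
for z in (11.7,11.2):
    o=to(0,z,speed=15)
    if o["wrist_force"][2]>8: break
wait(0.2); o=get_obs(); print(o["wrist_force"].round(1))
grip(85); wait(0.3)
o=get_obs();print(o["grip_width"],o["wrist_force"].round(1))
to(0,60,speed=100); to(0,110,speed=150);wait(0.5)
im,w,o=snap("wrist","pics/k_wrist.png");snap("side","pics/k_side.png")
np.savez("k.npz",im=im,tcp_pos=o["tcp_pos"],ee_rot=o["ee_rot"]);print(o["t"])
s=get_image("side");up(s,270,150,90,90,"pics/k_sideup.png",6)
```

```text
0 11.7 t 14.4 got x,y,fz -0.0 -0.4 12.3 F fwd,left,up -0.4 4.6 0.5 mom [-0.25  0.74  0.23]
0 11.2 t 14.65 got x,y,fz -0.0 -0.4 12.3 F fwd,left,up -0.9 7.0 3.3 mom [-0.23  0.93  0.22]
[-5.  -1.6  4. ]
85.05992521457235 [ 0.5 -0.4 -0.4]
0 60 t 16.32 got x,y,fz 0.0 -0.4 60.1 F fwd,left,up 0.2 0.2 0.2 mom [ 0.05 -0.03 -0.04]
0 110 t 16.8 got x,y,fz 0.1 -0.2 109.6 F fwd,left,up 0.8 0.5 -0.1 mom [ 0.01  0.03 -0.02]
17.3
```

View pics/k_wrist.png

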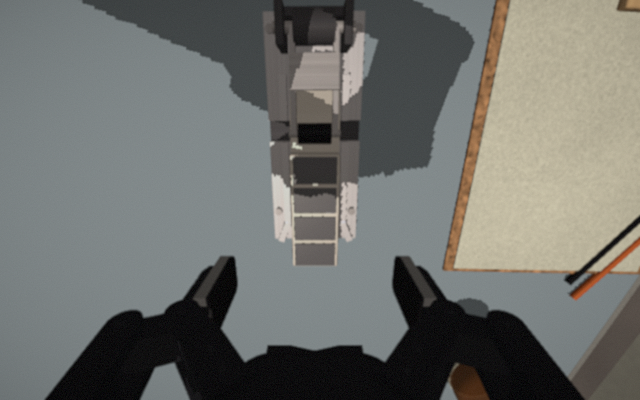

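View pics/k_side.png

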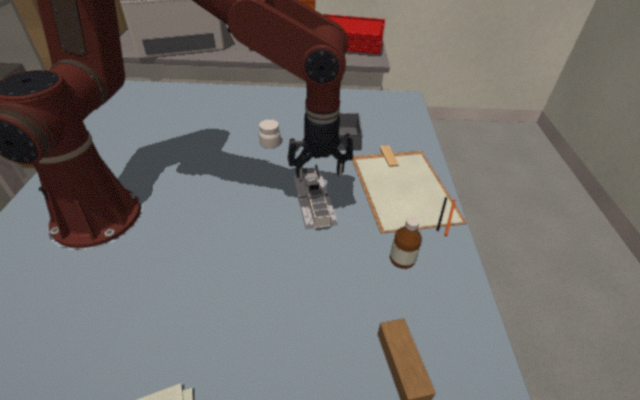

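Run:
```python
from mv import *
d=np.load("k.npz");up(d["im"],260,130,110,145,"pics/l.png",4)
# closer, oblique view: camera low behind tail
cm=cam("wrist",d);im=d["im"].copy()
for z,c in((12,(255,0,0)),(16,(0,255,0))):
    R,t=pose2(*S,z)
    for a,b in(([-80,20,39],[20,20,39]),([-80,-20,39],[20,-20,39]),([-80,-20,39],[-80,20,39]),([20,-20,39],[20,20,39])):
        cv2.line(im,*[tuple(int(round(v)) for v in k) for k in proj(cm,np.array([a,b])@R.T+t)],c,1)
up(im,260,130,110,145,"pics/l2.png",4)
```

```text
(no output)
```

View pics/l.png

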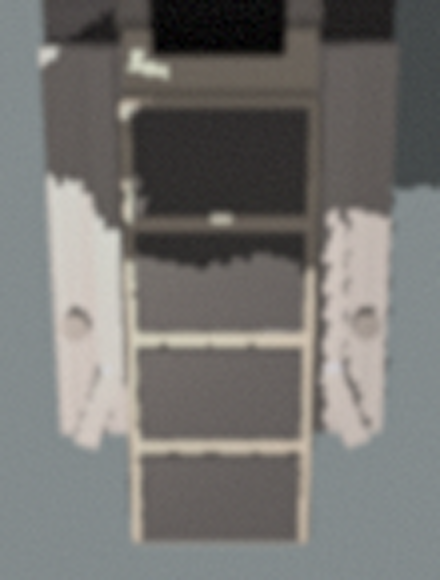

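View pics/l2.png

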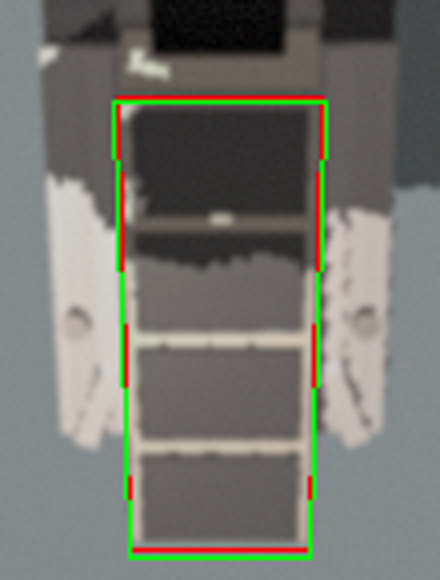

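Run:
```python
from mv import *
p=S[:2]+dv*(-205)
yaw=np.degrees(S[2])-90
try:
    q1=S[:2]+dv*(-150)
    goto([*q1,150],[-140,0,yaw]); goto([*p,60],[-120,0,yaw]);wait(0.5)
except Unreachable as e: print("U",e)
im,w,o=snap("wrist","pics/m.png");print(o["t"],o["tcp_pos"].round(1),o["ee_rot"].round(1))
np.savez("m.npz",im=im,tcp_pos=o["tcp_pos"],ee_rot=o["ee_rot"])
```

```text
19.075 [ 601.8 -138.6   61. ] [-1.201e+02 -1.000e-01  1.310e+01]
```

View pics/m.png

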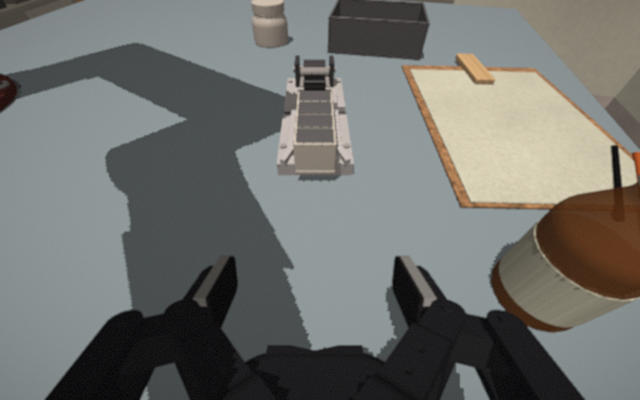

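Run:
```python
from mv import *
d=np.load("m.npz");cm=cam("wrist",d);im=d["im"]
up(im,265,45,100,140,"pics/n.png",4)
s=4; big=cv2.resize(im,None,fx=s,fy=s,interpolation=cv2.INTER_CUBIC)
def dr(R,t,L,c):
    for a,b in L: cv2.line(big,*[tuple(int(round((v+.5)*s-.5)) for v in k) for k in proj(cm,np.array([a,b])@R.T+t)],c,1,cv2.LINE_AA)
R,t=pose2(*S)
dr(R,t,[([-69,40,16],[126,40,16]),([-69,-40,16],[126,-40,16]),([-69,-40,16],[-69,40,16]),([-69,-40,0],[-69,40,0])],(0,0,255))
for z,c in((12,(255,0,0)),(16,(0,255,0))):
    R,t=pose2(*S,z)
    dr(R,t,[([-80,20,39],[20,20,39]),([-80,-20,39],[20,-20,39]),([-80,-20,39],[-80,20,39]),([20,-20,39],[20,20,39]),([-80,-20,0],[-80,20,0])],c)
cv2.imwrite("pics/n2.png",big[45*4:185*4,265*4:365*4,::-1])
```

```text
(no output)
```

View pics/n.png

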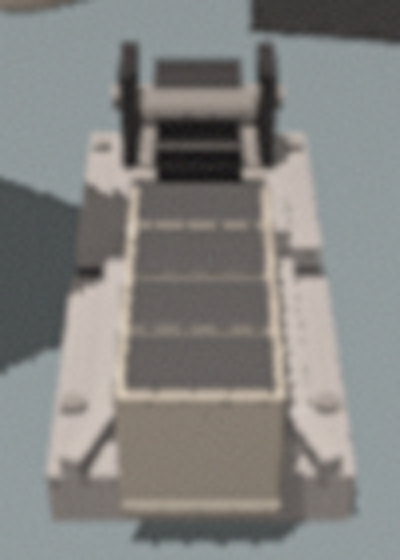

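View pics/n2.png

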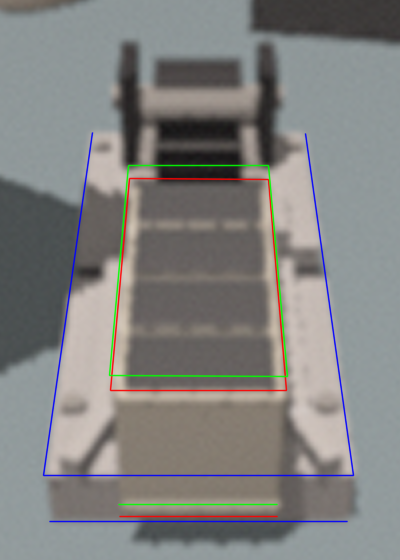

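```bash
python3 -c "
from station import *
o=get_obs();print(o['t'],o['wrist_force'].round(2));sign_off()"
```

```text
19.125 [-0.26 -0.46  0.17]
the job is handed in; nothing more can be done
```

The dose box is loaded in the filling stand and released. I handed the job in at 19.1 s of the 48 s allowed; no verdict was reported.

**What I did:** I located the box and the stand with the wrist camera and gripped the box across its body. I slid it in nose first about 1 mm above the bed, pushing the roller arm up. At home I lowered it until it met resistance, with the gripper reading putting the feet at about 12.3 mm against the 12 mm home height. Then I opened the gripper and backed off.

**Final checks:**
- **Position:** In two wrist views after release (top-down and low from the tail), the box outline matches the home pose to about 1–2 mm. It clearly fits the dropped-in height of 12 mm and not the 16 mm of a box still riding on its feet.
- **Roller:** It shows over the tongue, at the groove.
- **Robot:** The wrist force was about 0.5 N, so the arm touches nothing.
- **Bystanders:** None were touched, and those I could see in the last views look unmoved.

**Less certain:**
- **Arm angle and roller force:** I could not read the arm angle or the roller force directly. Both are inferred from the box being seated and from a downward pull of about 5–7 N on the wrist during insertion.
- **Sideways force:** I saw up to 7 N sideways during the last press-down. It was gone after release, and the views show no tilt.
- **Tail edges:** The tail edges sat 1–1.5 pixels (about 1–1.5 mm) off the drawn outline.

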